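# Reload the label-roll feeder in the laundry room

## Task

On the laundry label feeder, release the clamp lever, slide the carriage out from under the clear guard until its pointer lines up with the loading mark at the open end, and clamp it. Put every paper label roll from the counter onto the carriage's spindles, one roll per spindle and fully down on the plate, then release the clamp, slide the loaded carriage back until its pointer lines up with the feed mark under the guard end, and clamp it again. Leave the detergent bottle, the cup and the brush where they are.

Things in the scene. Friction and masses are not known exactly. Their poses are not given: they have to be found in the camera images.
- bed: white fixed plate 260 x 520 x 12 mm with two rails along its y, yaw within 0.12. Origin: centre of underside. x points away from the robot, y along the rails from guarded (feed) end to open (loading) end. A clear guard covers bed x 10 to 128, y -240 to -60 mm, underside 137, top 147 mm above the counter, on two posts at bed x 122; the robot's side of bed x = 10 is open above.
- carriage (a joint): slide of the aluminium carriage along bed +y, 0 to 0.27 m; 0 = stop at the guarded end. Plate 200 mm (bed x, -100 to +100) by 230 mm (bed y), 12 mm thick, top 54 mm above the counter. At value q its middle and its pointer are at bed y = q - 0.135. Unclamped, about 4 N slides it and it stays where left; clamped, a friction brake holds it: do not force it.
- clamp (a joint): clamp lever on the carriage, 0 to 1.4 rad: 0 = clamped (lever lies level, pointing to the bed's -x, the robot's side); grows as the lever is swung upward about clamp_pivot. Below 0.2 it is clamped; above 0.7 fully free. It takes up to about 5 N at the grip to move and stays where it is left.
- clamp_pivot (a point): axis of the clamp lever (the axis runs along the bed's y), 75 mm above the counter, on the carriage at bed x -45 mm, 55 mm to the -y side of the pointer.
- clamp_grip (a point): grip point on the black clamp lever, 80 mm from clamp_pivot. The lever is a bar 14 mm wide (bed y) and 12 mm thick whose end is 20 mm beyond this point. Its axes are the lever's: x along the bar from tip towards pivot.
- knob_top (a point): top centre of the black slide knob, an upright block 22 mm (bed x) by 18 mm (bed y) standing 46 mm above the carriage plate (top 100 mm above the counter), at bed x -80 mm, 55 mm to the +y side of the pointer. Grip it to slide the carriage.
- pointer (a point): tip of the small dark rib in the middle of the carriage plate's robot-side edge.
- load_mark: loading mark: small dark upright plate (4 mm wide along the rails, 20 mm tall) standing on the robot-side edge of the bed near the open end. Origin at the middle of its foot; axes parallel to the bed's. The carriage is at the mark when the pointer and the mark have the same y along the bed. Its place along the bed varies (bed y 90 to 125 mm).
- feed_mark: feed mark: the same kind of plate near the guarded end (bed y -125 to -105 mm). Origin and axes as for the loading mark.
- spindle1 (a point): foot of the steel spindle at the -y end of the carriage, on the plate's top surface. The spindles are 16 mm in diameter and 54 mm tall with a tapered top, 70 mm apart along bed y, at bed x +55 mm (spindle2 is in line with the pointer).
- spindle2 (a point): foot of the middle spindle.
- spindle3 (a point): foot of the spindle at the +y end of the carriage.
- roll1: a roll of paper label tape standing upright on the counter: 52 mm outside diameter, 40 mm tall, with a 24 mm bore (cardboard core) right through, about 90 g. Origin at the centre of its underside, z up its bore. Two or three rolls are present; all are alike and may go on any spindle.
- roll2: a roll of paper label tape standing upright on the counter: 52 mm outside diameter, 40 mm tall, with a 24 mm bore (cardboard core) right through, about 90 g. Origin at the centre of its underside, z up its bore. Two or three rolls are present; all are alike and may go on any spindle.
- roll3: a roll of paper label tape standing upright on the counter: 52 mm outside diameter, 40 mm tall, with a 24 mm bore (cardboard core) right through, about 90 g. Origin at the centre of its underside, z up its bore. Two or three rolls are present; all are alike and may go on any spindle.
- detergent: bystander: white detergent bottle, 72 mm in diameter, 200 mm tall; origin at the centre of its underside.
- scoop_cup: bystander: grey plastic cup, 76 mm across the rim, 70 mm tall; origin at the centre of its underside.
- lint_brush: bystander: a 200 mm brush lying on the counter; origin under its middle.
There are look-alikes about, which are no part of the job. Leave any pink or yellow look-alike of the roll1 alone. What is shaped like the roll2 but yellow is not meant.

How it is judged (in metres and radians):
On the way, in this order (a step that is already met when the one before it is completed fails the run):
1. the clamp lever is released (value of joint clamp above 0.7 rad), for 0.1 s.
2. the carriage stands at the loading mark (within 6 mm) and is clamped there (value of joint clamp below 0.2 rad and y of pointer in the frame of load_mark between -0.006 and 0.006 m), for 0.2 s.
3. every roll is fully down on a spindle of its own, with the carriage still clamped at the loading mark (all of step 2 and ((horizontal distance between roll1 and spindle1 below 0.007 m and z of roll1 in the frame of spindle1 between -0.005 and 0.005 m and angle between roll1's own z axis and vertical below 0.12 rad) or (horizontal distance between roll1 and spindle2 below 0.007 m and z of roll1 in the frame of spindle2 between -0.005 and 0.005 m and angle between roll1's own z axis and vertical below 0.12 rad) or (horizontal distance between roll1 and spindle3 below 0.007 m and z of roll1 in the frame of spindle3 between -0.005 and 0.005 m and angle between roll1's own z axis and vertical below 0.12 rad)) and ((horizontal distance between roll2 and spindle1 below 0.007 m and z of roll2 in the frame of spindle1 between -0.005 and 0.005 m and angle between roll2's own z axis and vertical below 0.12 rad) or (horizontal distance between roll2 and spindle2 below 0.007 m and z of roll2 in the frame of spindle2 between -0.005 and 0.005 m and angle between roll2's own z axis and vertical below 0.12 rad) or (horizontal distance between roll2 and spindle3 below 0.007 m and z of roll2 in the frame of spindle3 between -0.005 and 0.005 m and angle between roll2's own z axis and vertical below 0.12 rad)) and ((horizontal distance between roll3 and spindle1 below 0.007 m and z of roll3 in the frame of spindle1 between -0.005 and 0.005 m and angle between roll3's own z axis and vertical below 0.12 rad) or (horizontal distance between roll3 and spindle2 below 0.007 m and z of roll3 in the frame of spindle2 between -0.005 and 0.005 m and angle between roll3's own z axis and vertical below 0.12 rad) or (horizontal distance between roll3 and spindle3 below 0.007 m and z of roll3 in the frame of spindle3 between -0.005 and 0.005 m and angle between roll3's own z axis and vertical below 0.12 rad))), for 0.2 s.
4. the clamp lever is released again (value of joint clamp above 0.7 rad), for 0.1 s.
At the end, for the whole second after the job is handed in: The carriage pointer is within 6 mm of the feed mark along the bed, the clamp lever is down (below 0.2 rad), every roll stands upright on a spindle of its own with its foot within 5 mm of the plate, and all is at rest (value of joint clamp below 0.2 rad and y of pointer in the frame of feed_mark between -0.006 and 0.006 m and ((horizontal distance between roll1 and spindle1 below 0.007 m and z of roll1 in the frame of spindle1 between -0.005 and 0.005 m and angle between roll1's own z axis and vertical below 0.12 rad) or (horizontal distance between roll1 and spindle2 below 0.007 m and z of roll1 in the frame of spindle2 between -0.005 and 0.005 m and angle between roll1's own z axis and vertical below 0.12 rad) or (horizontal distance between roll1 and spindle3 below 0.007 m and z of roll1 in the frame of spindle3 between -0.005 and 0.005 m and angle between roll1's own z axis and vertical below 0.12 rad)) and ((horizontal distance between roll2 and spindle1 below 0.007 m and z of roll2 in the frame of spindle1 between -0.005 and 0.005 m and angle between roll2's own z axis and vertical below 0.12 rad) or (horizontal distance between roll2 and spindle2 below 0.007 m and z of roll2 in the frame of spindle2 between -0.005 and 0.005 m and angle between roll2's own z axis and vertical below 0.12 rad) or (horizontal distance between roll2 and spindle3 below 0.007 m and z of roll2 in the frame of spindle3 between -0.005 and 0.005 m and angle between roll2's own z axis and vertical below 0.12 rad)) and ((horizontal distance between roll3 and spindle1 below 0.007 m and z of roll3 in the frame of spindle1 between -0.005 and 0.005 m and angle between roll3's own z axis and vertical below 0.12 rad) or (horizontal distance between roll3 and spindle2 below 0.007 m and z of roll3 in the frame of spindle2 between -0.005 and 0.005 m and angle between roll3's own z axis and vertical below 0.12 rad) or (horizontal distance between roll3 and spindle3 below 0.007 m and z of roll3 in the frame of spindle3 between -0.005 and 0.005 m and angle between roll3's own z axis and vertical below 0.12 rad)) and velocity of joint carriage between -0.01 and 0.01 m/s and linear speed of each of roll1, roll2, roll3 below 0.02 m/s); the robot touches nothing.
It fails at once if the detergent bottle is pushed more than 30 mm or tipped (distance of detergent from where it was at the start of the episode above 0.03 m or angle between detergent's own z axis and vertical above 0.4 rad).
It fails at once if the cup is pushed more than 30 mm or tipped (distance of scoop_cup from where it was at the start of the episode above 0.03 m or angle between scoop_cup's own z axis and vertical above 0.4 rad).
It fails at once if the brush is pushed more than 30 mm or tipped (distance of lint_brush from where it was at the start of the episode above 0.03 m or angle between lint_brush's own z axis and vertical above 0.4 rad).
Of roll1, roll2, roll3 only 2 to 3 are there at a start; the rules pass over those that are not, and their reading is None.
At some moment in a run one of roll1, roll2, roll3 may be knocked a few centimetres aside while the robot is not near it.
It also fails if it takes over 210 s, if anything falls off the work surface, if the arm or the gripper's body presses on something with over 40 N, if the wrist force passes 120 N, or if a joint passes its speed limit or range.

## Robot

A 6-joint arm with a two-finger parallel gripper is mounted at the origin on the work surface. World frame = base frame: x ahead of the robot, y to its left, z up, the work surface at z = 0. Lengths are in mm, angles in rad, forces in N, time in s.
With the tool pointing down it reaches from about 400 to 825 mm from the base axis. Payload 7 kg.
Tool frame: the origin (TCP) lies at the very end of the fingers, on their centre line; the grasp point (between the pads) lies 19 mm behind it; z points along the fingers, y is the line along which they close (so a half turn about z gives the same grasp; the last joint's range is limited). The gripper opens to 88 mm and grips with 3 to 60 N. Pads are 19 mm wide; open, the fingers measure 130 mm over their backs; the gripper's body (78 mm by 193 mm) begins 47 mm behind the grasp point.
Start: joints at [1.42, 0.359, 0.012, 0, -1.224, -0.288], TCP at [286.781, 611.025, 204.561] pointing down, gripper open.
Joint ranges: [-3.07, 3.07], [-1.43, 2.12], [-1.02, 1.25], [-3.03, 1.67], [-3.05, -0], [-3.03, 3.03]. Speed limits (rad/s): [2.39, 2.39, 3.01, 3.14, 3.14, 3.14].

## Interface

Orientations are given as a unit quaternion [x, y, z, w].
In Python, from plant import bot gives the robot as it stands. Calls block until the motion is done:
- bot.move_ptp(position, orientation): joint-space move of the TCP to a pose.
- bot.line_to(position, velocity=150, ori=None): straight line of the TCP; ori=None keeps the orientation; velocity is the mean speed in mm/s.
- bot.move_joints(angles): joint-space move.
- bot.move_gripper(opening, force=None): finger opening in mm; force is the grip in N (None keeps the last); returns when the fingers have stopped.
- bot.pause(seconds).
- bot.solve_ik(position, orientation): joint angles nearest the present ones, or None.
- bot.read_state(): the state.
- bot.camera(name): name is "side" or "top"; returns the picture (420x560x3 uint8, red, green, blue); there is no depth.
- bot.get_calibration(name): a dict with "fx", "fy", "cx", "cy" (pixels), "view" (4x4, takes a point from world to camera coordinates). Camera axes: x right, y up, looking along -z (the intrinsics and any distortion apply to the point x, -y, -z); pixel columns grow to the right and rows downward; lengths in mm; the calibration is good to about 2 mm. A picture is of the moment at which its call begins. get_calibration takes no time and is no camera call.
A pose or a line that the arm cannot do raises bot.Unreachable and nothing moves.
- bot.close_job(): hands the job in; it is judged then, once.
The state is a dict: "t": time; "joint_pos": joint angles; "qvel": joint speeds; "tau": joint torques, N m; "tcp_pos": TCP position; "eef_rot": TCP orientation; "contact_force": force on the tool from outside, world axes, zero at the start; "moment": the same for the moment, N m; "width": finger opening in mm; "finger_force": force on a finger pad.
Only numpy, scipy, OpenCV 4.12 (cv2) and the standard library are available. Lean on these libraries where they do the work, as an engineer would, in place of code of your own. Each camera call takes 0.05 s, during which the arm holds its last target. There are 200 camera calls.

## Working session

There is one attempt and no reset: what is moved stays moved. The work goes in short steps, each a Python script; the robot and the scene stay as the last script left them, time stands still between calls to the robot, and variables do not carry over. Pictures are saved under pics/ and viewed, at most 14 in all, crops included, and the job is handed in when it is done.

```bash
ls; mkdir -p pics; python3 - <<'E'
from plant import bot
import cv2,json
for n in("side","top"):
    cv2.imwrite(f"pics/{n}0.png",bot.camera(n)[:,:,::-1]); c=bot.get_calibration(n); print(n,c)
s=bot.read_state(); print(s)
E
```

```text
pics
side {'fx': 402.28280606403376, 'fy': 402.28280606403376, 'cx': 278.4706143409526, 'cy': 206.88968600764906, 'view': array([[ 9.37569049e-01, -3.47195668e-01,  2.04804186e-02,
        -4.86689494e+02],
       [ 1.82005751e-01,  5.39964212e-01,  8.21774030e-01,
        -2.11621083e+02],
       [-2.96375076e-01, -7.66742342e-01,  5.69445341e-01,
        -8.10048178e+02],
       [ 0.00000000e+00,  0.00000000e+00,  0.00000000e+00,
         1.00000000e+00]])}
top {'fx': 411.9678102987959, 'fy': 411.9678102987959, 'cx': 281.50522902948745, 'cy': 213.36797260981103, 'view': array([[ 6.80508282e-02, -9.97670732e-01,  4.71125406e-03,
        -3.14515526e+00],
       [ 9.74100847e-01,  6.74622694e-02,  2.15815621e-01,
        -5.22094467e+02],
       [-2.15630760e-01, -1.00971952e-02,  9.76422768e-01,
        -1.09888286e+03],
       [ 0.00000000e+00,  0.00000000e+00,  0.00000000e+00,
         1.00000000e+00]])}
{'t': 0.1, 'joint_pos': array([ 1.42012958e+00,  3.59316629e-01,  1.11336618e-02, -3.14960964e-04,
       -1.22411655e+00, -2.88109084e-01]), 'qvel': array([-1.46947739e-04, -1.57282908e-03,  1.49511923e-03, -6.17015345e-05,
        2.99361566e-03,  6.17351136e-04]), 'tau': array([-1.03484264e-03, -5.84167099e+01,  2.93749702e+01,  7.01545939e+00,
        1.01423595e-02, -5.01058003e-05]), 'tcp_pos': array([286.5783489 , 610.60550431, 203.70705219]), 'eef_rot': array([ 9.76018884e-01, -2.17684523e-01, -9.61116763e-05,  7.59989514e-04]), 'contact_force': array([-0.25507887, -0.24415745,  0.32726652]), 'moment': array([ 0.01714456, -0.0119169 , -0.02459022]), 'finger_force': 0.0, 'width': 87.90851994654055}
```

View pics/side0.png

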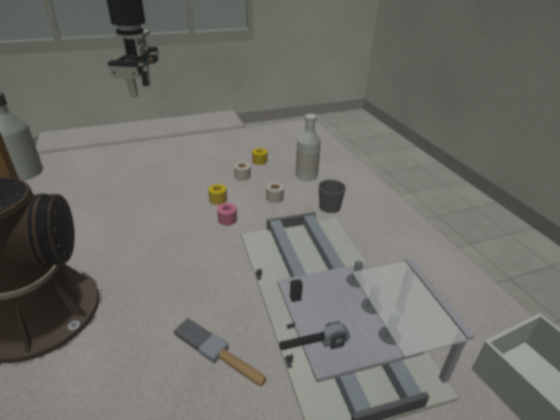

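View pics/top0.png

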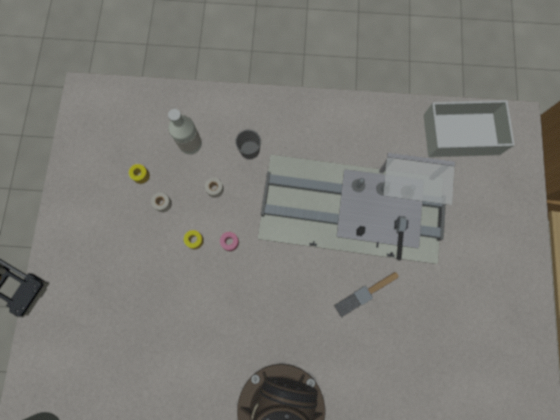

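Side view: white rolls at (242,171) and (275,192), yellow at (260,157) and (218,194), pink at (227,214), lever grip near (290,342), knob at (296,290). Top view: white rolls at (161,202) and (214,187), yellow at (138,173) and (193,239), pink at (229,241). The two white ones match the description, since the yellow and pink ones are excluded. I'll enlarge both views to confirm this and to measure the bed.

```bash
cat > h.py <<'E'
import numpy as np, cv2
from plant import bot
C={n:bot.get_calibration(n) for n in("side","top")}
def ray(n,px):
    c=C[n];V=c["view"];R=V[:3,:3];o=-R.T@V[:3,3]
    d=np.array([(px[0]-c["cx"])/c["fx"],-(px[1]-c["cy"])/c["fy"],-1.]);d=R.T@d
    return o,d/np.linalg.norm(d)
def onz(n,px,z):
    o,d=ray(n,px);return o+d*(z-o[2])/d[2]
def tri(ps,pt):
    A=np.zeros((3,3));b=np.zeros(3);L=[ray("side",ps),ray("top",pt)]
    for o,d in L:
        P=np.eye(3)-np.outer(d,d);A+=P;b+=P@o
    x=np.linalg.solve(A,b);return x,[round(float(np.linalg.norm((np.eye(3)-np.outer(d,d))@(x-o))),1) for o,d in L]
def proj(n,p):
    c=C[n];q=c["view"]@np.r_[p,1];return np.array([c["cx"]+c["fx"]*q[0]/-q[2],c["cy"]-c["fy"]*q[1]/-q[2]])
def crop(img,x0,y0,x1,y1,k,f):
    cv2.imwrite(f,cv2.resize(img[y0:y1,x0:x1,::-1],None,fx=k,fy=k,interpolation=cv2.INTER_CUBIC))
E
python3 - <<'E'
import cv2
a=cv2.imread('pics/top0.png');b=cv2.imread('pics/side0.png')
def cr(i,x0,y0,w,h,k):return cv2.resize(i[y0:y0+h,x0:x0+w],None,fx=k,fy=k,interpolation=cv2.INTER_CUBIC)
# pic A: top bed 200x120 x4 ; pic B: side bed 200x150... ; pic C rolls
cv2.imwrite('pics/A.png',cr(a,258,150,200,120,4))
cv2.imwrite('pics/B.png',cr(b,240,205,240,190,3))
cv2.imwrite('pics/C.png',cv2.hconcat([cr(a,120,150,130,110,3),cr(b,195,135,130,110,3)]))
E
```

```text
(no output)
```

View pics/A.png

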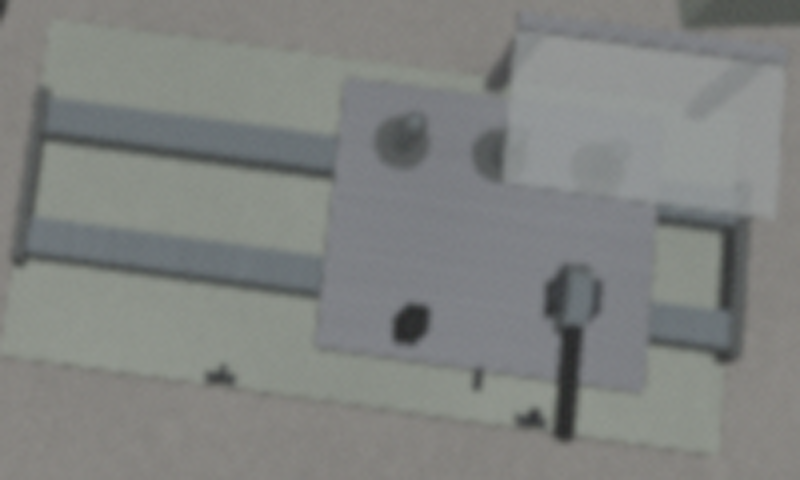

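View pics/B.png

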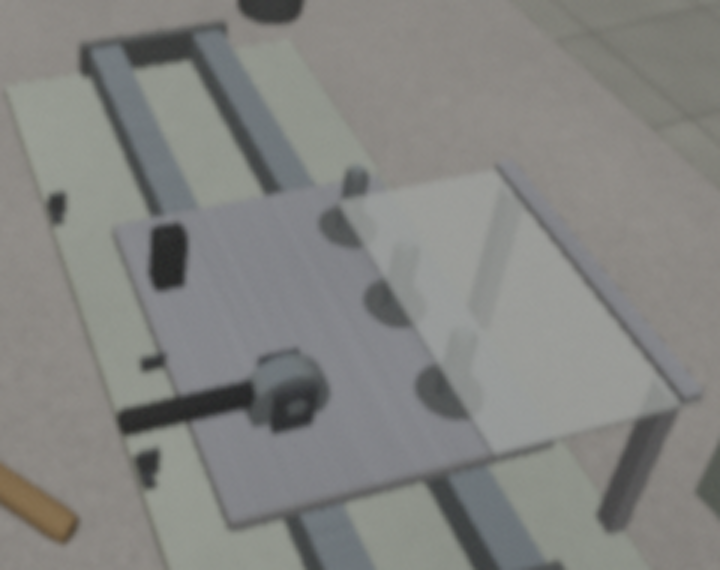

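View pics/C.png

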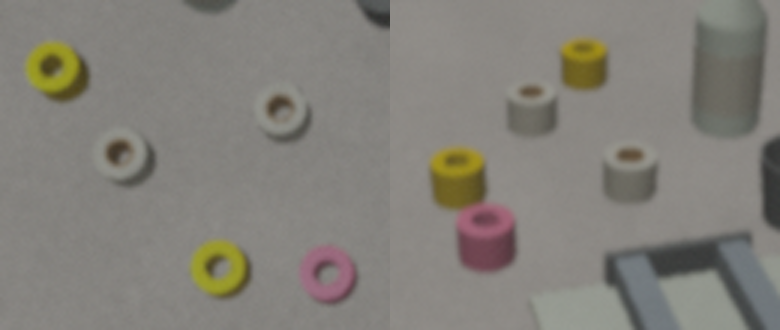

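Both white rolls have brown cores and the others are clearly yellow or pink, so I take the two at top (161,202) and (214,187). Crop A shows the knob at (411,317), pointer tip at (477,388), lever tip at (565,437), load mark at (220,378) and feed mark at (530,418). Crop B shows the knob top at (168,232), pointer at (142,364), load mark at (57,208) and feed mark at (148,467).

```bash
cat > m.py <<'E'
from h import *
A=lambda x,y:(258+(x+.5)/4-.5,150+(y+.5)/4-.5)
B=lambda x,y:(240+(x+.5)/3-.5,205+(y+.5)/3-.5)
np.set_printoptions(precision=1,suppress=True)
def p(*a):print(*a)
bc=[onz("top",A(*q),12) for q in((50,20),(0,355),(717,452))]
for q in bc:p("bed",q)
d=bc[1]-bc[2];p("yawx/y",np.arctan2(-d[0],d[1]),np.linalg.norm(d)); d=bc[0]-bc[1];p(np.arctan2(d[1],d[0]),np.linalg.norm(d))
cc=[onz("top",A(*q),54) for q in((345,78),(316,348),(642,390))]
for q in cc:p("car",q)
d=cc[1]-cc[2];p("yaw",np.arctan2(-d[0],d[1]),np.linalg.norm(d));d=cc[0]-cc[1];p(np.arctan2(d[1],d[0]),np.linalg.norm(d))
for n,b,a in(("knobtop",(170,228),(412,312)),("pointer",(142,364),(477,388)),("levertip",(122,420),(564,437)),("bedcornerLB",(5,88),(0,355)),("carcorner",(115,228),(316,348)),("sp3top",(355,168),(418,118)),("loadtop",(58,195),(222,368)),("loadmid",(57,208),(220,378)),("feedtop",(152,452),(536,412)),("feedmid",(148,467),(530,418)),("guardcorner",(497,167),(525,35))):
    p(n,*tri(B(*b),A(*a)))
I={n:cv2.imread(f"pics/{n}0.png").astype(int) for n in C}
# white rolls: top-face outer contour by brightness
for n,seeds in(("top",((161,202),(214,187))),("side",((242,166),(275,187)))):
    for (x,y) in seeds:
        im=I[n];g=im[y-14:y+15,x-14:x+15]; m=((g[:,:,2]>np.median(im[150:250,100:250,2])+22)).astype(np.uint8)
        br=((g[:,:,2]-g[:,:,0]>22)).astype(np.uint8)
        for k,mm in(("white",m),("brown",br)):
            yy,xx=np.nonzero(mm); p(n,k,len(xx),xx.mean()+x-14 if len(xx) else 0,yy.mean()+y-14 if len(xx) else 0, (xx.min()+x-14,xx.max()+x-14,yy.min()+y-14,yy.max()+y-14) if len(xx) else 0)
E
python3 m.py
```

```text
bed [709.5  79.7  12. ]
bed [452.7  96.7  12. ]
bed [ 418.3 -418.    12. ]
yawx/y -0.0668447422852396 515.8678172543313
-0.06621422416522345 257.2872964298501
car [ 664.5 -137.9   54. ]
car [ 466.3 -124.7   54. ]
car [ 452.4 -351.    54. ]
yaw -0.06113077781764913 226.74809173540567
-0.06621626486193025 198.71248729996762
knobtop [ 486.3 -181.8  100.4] [0.8, 0.8]
pointer [ 446.4 -237.6   51.4] [0.1, 0.1]
levertip [ 413.  -290.2   79.6] [0.2, 0.2]
bedcornerLB [454.   96.7  10.1] [0.9, 0.9]
carcorner [ 468.5 -125.4   51.8] [1.9, 1.9]
sp3top [ 618.5 -180.1  110.5] [1.4, 1.4]
loadtop [450.7 -61.7  31.6] [0.5, 0.5]
loadmid [447.6 -61.9  19.1] [1.7, 1.7]
feedtop [ 435.3 -283.8   31.7] [0.1, 0.1]
feedmid [ 433.1 -283.4   17.6] [0.5, 0.5]
guardcorner [ 671.7 -243.7  149.1] [1.8, 1.8]
top white 0 0 0 0
top brown 33 158.6060606060606 199.03030303030303 (np.int64(155), np.int64(163), np.int64(196), np.int64(204))
top white 0 0 0 0
top brown 27 212.0 184.03703703703704 (np.int64(209), np.int64(217), np.int64(182), np.int64(188))
side white 0 0 0 0
side brown 83 251.1686746987952 159.26506024096386 (np.int64(239), np.int64(256), np.int64(152), np.int64(166))
side white 0 0 0 0
side brown 31 274.64516129032256 186.38709677419354 (np.int64(271), np.int64(279), np.int64(185), np.int64(188))
```

```bash
cat >> h.py <<'E'
YAW=-0.065; BC=np.array([563.9,-169.2,0])
EX=np.array([np.cos(YAW),np.sin(YAW),0]);EY=np.array([-np.sin(YAW),np.cos(YAW),0])
W=lambda x,y,z:BC+x*EX+y*EY+np.array([0,0,z])
def bed(p):
    r=np.asarray(p)-BC;return np.array([r@EX,r@EY,r[2]])
def q(a):return [np.cos(a/2),np.sin(a/2),0,0]
def lev(th,yp,dz=0):   # TCP for the lever grip at angle th, pointer at bed y yp
    return W(-45-80*np.cos(th),yp-55,75+80*np.sin(th)-19+dz)
def st(l=""):
    s=bot.read_state();print(l,"t%.1f"%s["t"],"tcp",s["tcp_pos"].round(1),"bed",bed(s["tcp_pos"]).round(1),"F",s["contact_force"].round(1),"w%.1f ff%.1f"%(s["width"],s["finger_force"]))
def snap(tag):
    o={}
    for n in C:
        o[n]=bot.camera(n);cv2.imwrite(f"pics/{tag}_{n}.png",o[n][:,:,::-1])
    return o
E
python3 - <<'E'
from h import *
yp=-76
p=bot.read_state()["tcp_pos"]
bot.line_to([p[0],p[1],350],300)
bot.move_gripper(45,20)
g=lev(0,yp)
bot.move_ptp(list(g+[0,0,100]),q(YAW)); st("above")
bot.line_to(list(g),80); st("at")
bot.move_gripper(0,20); st("grip")
for th in np.linspace(.1,1.0,10):
    bot.line_to(list(lev(th,yp)),60)
    if round(th,1) in(.2,.5,1.0): st(f"{th:.1f}")
E
```

```text
above t4.9 tcp [ 431.1 -291.5  156.1] bed [-124.6 -130.7  156.1] F [0.4 0.2 0.1] w44.7 ff0.0
at t6.3 tcp [ 431.  -291.9   56.5] bed [-124.6 -131.1   56.5] F [ 0.4  0.7 -0.1] w45.4 ff0.0
grip t6.9 tcp [ 430.7 -291.8   56. ] bed [-125. -131.   56.] F [-0.3  0.6  1.2] w12.9 ff20.0
0.2 t7.5 tcp [ 432.6 -291.9   72.4] bed [-123.  -131.    72.4] F [ 3.   0.7 -1. ] w13.4 ff20.0
0.5 t8.3 tcp [ 440.7 -292.5   94.7] bed [-115.  -131.    94.7] F [ 2.6  1.3 -2.1] w13.2 ff20.0
1.0 t9.7 tcp [ 467.5 -294.3  123.8] bed [ -88.1 -131.1  123.8] F [-4.2  0.9  6. ] w12.8 ff20.0
```

```bash
python3 - <<'E'
from h import *
bot.line_to(list(lev(1.0,0)),80); st("mid")
bot.line_to(list(lev(1.0,99.7)),80); bot.pause(.3); st("load")
o=snap("load")
t=o["top"];s=o["side"]
P=W(-110,100,50);a=proj("top",P).astype(int);b=proj("side",P).astype(int);print(a,b)
f=lambda i,c:cv2.resize(i[c[1]-28:c[1]+37,c[0]-35:c[0]+30,::-1],None,fx=6,fy=6,interpolation=cv2.INTER_CUBIC)
cv2.imwrite("pics/l1.png",cv2.hconcat([f(t,a),f(s,b)]))
E
```

```text
mid t10.8 tcp [ 472.1 -218.   123.2] bed [-88.5 -54.7 123.2] F [-3.8  1.1  5.5] w12.3 ff20.0
load t12.5 tcp [ 478.9 -118.7  123.2] bed [-88.1  44.8 123.2] F [0.2 1.9 0.4] w12.6 ff20.0
[313 237] [263 262]
```

View pics/l1.png

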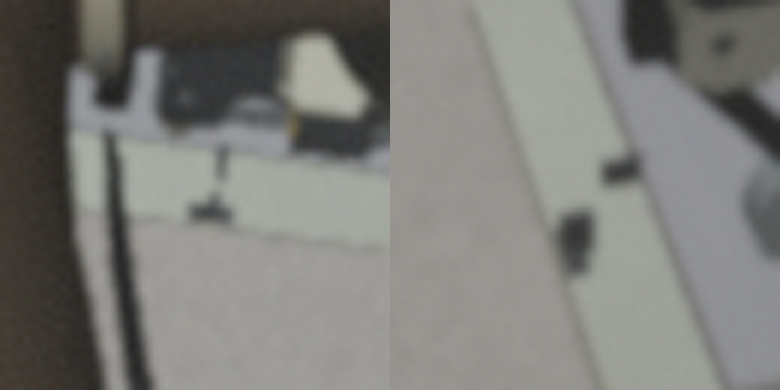

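Crop l1: pointer tip is at top (220,178) and side (216,174). The mark runs from its top (216,192) to its foot (211,214) in the top view, and from (192,212) to (185,272) in the side view. I triangulate these.

```bash
python3 - <<'E'
from h import *
a=(313-35,237-28);b=(263-35,262-28)
P=lambda c,x,y:(c[0]+(x+.5)/6-.5,c[1]+(y+.5)/6-.5)
for n,s,t in(("pointer",(216,174),(220,178)),("marktop",(190,215),(217,195)),("markmid",(186,243),(214,206))):
    x,r=tri(P(b,*s),P(a,*t));print(n,bed(x).round(1),r)
for z in(12,20):print("foot top",bed(onz("top",P(a,212,212),z)).round(1))
print(bed(onz("top",P(a,220,178),52)).round(1))
print(bed(onz("top",P(a,216,192),32)).round(1))
E
```

```text
pointer [-111.5   98.9   50.7] [1.1, 1.1]
marktop [-119.1   98.5   33.6] [1.1, 1.1]
markmid [-121.5   98.4   20.1] [0.3, 0.3]
foot top [-122.9   98.4   12. ]
foot top [-124.2   98.9   20. ]
[-112.8   99.1   52. ]
[-116.3   98.9   32. ]
```

Pointer and mark agree to about 0.5 mm, so I clamp here, clear the arm and look at the rolls and spindles.

```bash
python3 - <<'E'
from h import *
yp=99.7
for th in [.9,.8,.7,.6,.5,.4,.3,.2,.1,.03]:
    bot.line_to(list(lev(th,yp)),60)
st("down"); bot.pause(.3)
bot.move_gripper(45); bot.line_to(list(lev(0,yp)+[0,0,130]),200); st()
bot.move_ptp([420,-380,330],q(YAW)); bot.pause(.3); st("park")
o=snap("clamped")
P=W(0,100,60)
f=lambda i,c,k,w,h:cv2.resize(i[c[1]-h:c[1]+h,c[0]-w:c[0]+w,::-1],None,fx=k,fy=k,interpolation=cv2.INTER_CUBIC)
a=proj("top",P).astype(int);b=proj("side",P).astype(int);print(a,b)
cv2.imwrite("pics/l2.png",cv2.hconcat([f(o["top"],a,4,50,60),f(o["side"],b,4,50,60)]))
E
```

```text
down t15.4 tcp [ 441.3 -116.6   58.1] bed [-125.8   44.5   58.1] F [ 0.6  2.  -0.6] w12.7 ff20.0
 t17.3 tcp [ 441.3 -116.4  185. ] bed [-125.8   44.7  185. ] F [ 0.6  0.1 -0.2] w44.8 ff0.0
park t18.7 tcp [ 420.4 -379.2  329.9] bed [-129.6 -218.9  329.9] F [-0.3 -0.3 -0.2] w45.0 ff0.0
[318 198] [311 250]
```

View pics/l2.png

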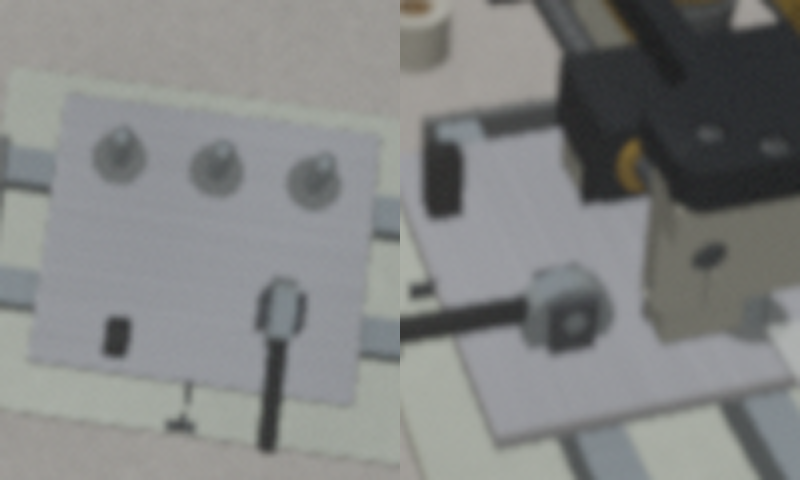

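The pointer is still aligned with the load mark and the lever is flat; spindle tops are at top crop (123,133), (223,150), (325,160), but the gripper hides them in the side view. I park away and measure the spindles and rolls in both views.

```bash
python3 - <<'E'
from h import *
bot.move_ptp([300,450,360],q(YAW)); bot.pause(.2); st("park")
bot.move_gripper(86)
o=snap("pk")
f=lambda i,c,k,w,h:cv2.resize(i[c[1]-h:c[1]+h,c[0]-w:c[0]+w,::-1],None,fx=k,fy=k,interpolation=cv2.INTER_CUBIC)
b=proj("side",W(55,99,90)).astype(int);a=proj("top",W(55,99,90)).astype(int);print("spc",b,a)
A=cv2.hconcat([f(o["side"],b,6,33,25),f(o["top"],a,6,33,25)])
r=[]
for n,s in(("side",((242,168),(275,189))),("top",((161,202),(214,187)))):
    for c in s: r.append(f(o[n],c,9,11,14))
cv2.imwrite("pics/l3.png",cv2.vconcat([A,cv2.hconcat(r)[:, :A.shape[1]]]) if False else A)
B=cv2.hconcat(r);B=cv2.copyMakeBorder(B[:,:792],0,0,0,max(0,A.shape[1]-B.shape[1]),cv2.BORDER_CONSTANT)
cv2.imwrite("pics/l3.png",cv2.vconcat([A,B]))
E
```

```text
park t22.0 tcp [300.4 449.7 360. ] bed [-303.2  600.5  360. ] F [-0.3 -0.9  0.1] w45.2 ff0.0
spc [336 235] [322 176]
```

View pics/l3.png

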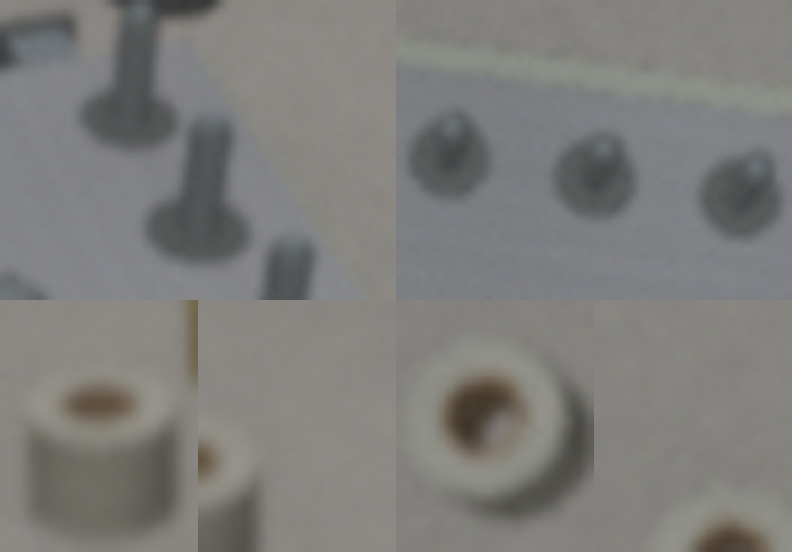

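The second roll has been knocked: it is now near top (218,201), side (265,193), so I locate the rolls afresh. Spindle base discs are at top crop (449,157), (595,176), (740,196), and spindle tips at side crop (213,118), (293,240).

```bash
cat >> h.py <<'E'
def rollpx(img,c,r=16):
    """bore-opening centre of the white roll near pixel c: the hole in the bright, unsaturated ring"""
    x0,y0=int(c[0])-r,int(c[1])-r;k=8
    g=cv2.resize(img[y0:y0+2*r,x0:x0+2*r],None,fx=k,fy=k,interpolation=cv2.INTER_CUBIC).astype(int)
    br=(g[:,:,0]-g[:,:,2]).astype(np.float32)  # brown: red over blue
    w=g[:,:,2];sat=g.max(2)-g.min(2)
    bg=np.median(w);hi=np.percentile(w,98)
    m=((w>(bg+hi)/2)).astype(np.uint8)
    cs,h=cv2.findContours(m,cv2.RETR_CCOMP,cv2.CHAIN_APPROX_NONE)
    out=[]
    for i,ct in enumerate(cs):
        if h[0][i][3]>=0 and len(ct)>40:
            e=cv2.fitEllipse(ct);out.append((x0+(e[0][0]+.5)/k-.5,y0+(e[0][1]+.5)/k-.5,e[1][0]/k,e[1][1]/k))
        elif len(ct)>150:
            e=cv2.fitEllipse(cv2.convexHull(ct));out.append(("outer",x0+(e[0][0]+.5)/k-.5,y0+(e[0][1]+.5)/k-.5,e[1][0]/k,e[1][1]/k))
    return out,(bg,hi)
E
python3 - <<'E'
from h import *
I={n:cv2.imread(f"pics/pk_{n}.png")[:,:,::-1] for n in C}
for n,s in(("top",((161,202),(218,201))),("side",((242,166),(265,191)))):
    for c in s:
        o,t=rollpx(I[n],c); print(n,c,t)
        for e in o: print("   ",*[round(float(v),2) if not isinstance(v,str) else v for v in e], bed(onz(n,e[:2],40)).round(1) if e[0]!="outer" else bed(onz(n,e[1:3],40)).round(1))
S=lambda x,y:(336-33+(x+.5)/6-.5,235-25+(y+.5)/6-.5)
T=lambda x,y:(322-33+(x-396+.5)/6-.5,176-25+(y+.5)/6-.5)
for p in((449,157),(595,176),(740,196)):print("foot",bed(onz("top",T(*p),54)).round(1))
for s,t in(((213,118),(606,138)),((293,238),(759,157)),((139,8),(456,117))):
    x,r=tri(S(*s),T(*t));print("tip",bed(x).round(1),r)
for p in((128,118),(198,228)):print("foot side",bed(onz("side",S(*p),54)).round(1))
E
```

```text
top (161, 202) (np.float64(125.0), np.float64(137.0))
    outer 158.83 200.08 15.94 16.88 [-60.5 552.5  40. ]
    159.24 200.38 11.76 11.91 [-61.2 551.2  40. ]
top (218, 201) (np.float64(126.0), np.float64(137.0))
    outer 217.08 201.34 16.06 17.35 [-41.8 386.6  40. ]
    217.64 201.7 11.55 12.39 [-42.6 384.9  40. ]
side (242, 166) (np.float64(130.0), np.float64(135.0))
    outer 243.65 161.38 9.07 14.58 [-48.3 577.   40. ]
side (265, 191) (np.float64(131.0), np.float64(136.0))
    outer 260.57 191.57 9.51 18.52 [-41.1 392.7  40. ]
foot [ 57.6 167.8  54. ]
foot [57.6 97.4 54. ]
foot [57.  27.8 54. ]
tip [ 58.1  98.2 108.6] [0.7, 0.7]
tip [ 57.6  28.4 109.7] [1.2, 1.2]
tip [ 57.7 167.4 110.5] [1.2, 1.2]
foot side [ 58.2 170.4  54. ]
foot side [ 58.5 100.5  54. ]
```

```bash
cat >> h.py <<'E'
def blobs(img,c,r=16,k=8):
    """(brown-bore centroid/box, bright outer ellipse) near pixel c"""
    x0,y0=int(c[0])-r,int(c[1])-r
    g=cv2.GaussianBlur(img[y0:y0+2*r,x0:x0+2*r],(0,0),.7)
    g=cv2.resize(g,None,fx=k,fy=k,interpolation=cv2.INTER_CUBIC).astype(int)
    res={}
    d=g[:,:,0]-g[:,:,2];v=g[:,:,1]
    dm=np.median(d);m1=(d>dm+.5*(np.percentile(d,99.7)-dm)).astype(np.uint8)
    vm=np.median(v);m2=(v>vm+.5*(np.percentile(v,98)-vm)).astype(np.uint8)
    for n,m in(("brown",m1),("white",m2)):
        cs,_=cv2.findContours(m,cv2.RETR_EXTERNAL,cv2.CHAIN_APPROX_NONE)
        ct=cv2.convexHull(max(cs,key=cv2.contourArea));(x,y),a,_=cv2.fitEllipse(ct)
        res[n]=(x0+(x+.5)/k-.5,y0+(y+.5)/k-.5,a[0]/k,a[1]/k)
    return res,(int(vm),int(np.percentile(v,98)))
E
python3 - <<'E'
from h import *
I={n:cv2.imread(f"pics/pk_{n}.png")[:,:,::-1] for n in C}
R={}
for n,s in(("top",((161,202),(218,203))),("side",((242,168),(263,192)))):
    for i,c in enumerate(s):
        o,t=blobs(I[n],c);R[n,i]=o
        print(n,i,t,{k:np.round(v,1) for k,v in o.items()},*[onz(n,o[k][:2],40)[:2].round(1) for k in o])
for i in(0,1):
    for k in("white","brown"):
        x,r=tri(R["side",i]["brown"][:2],R["top",i][k][:2]);print(i,k,x.round(1),r)
f=lambda i,c,k,w,h:cv2.resize(i[c[1]-h:c[1]+h,c[0]-w:c[0]+w,::-1],None,fx=k,fy=k,interpolation=cv2.INTER_CUBIC)
cv2.imwrite("pics/l4.png",cv2.hconcat([f(I["top"],(188,202),5,50,30)[:,:400],f(I["side"],(255,178),8,25,25)[:300]]))
E
```

```text
top 0 (129, 142) {'brown': array([159.3, 200.2,   9.2,  10.3]), 'white': array([158.7, 200.1,  15.9,  17.2])} [539.2 384.8] [539.3 386.4]
top 1 (130, 142) {'brown': array([217.4, 201.4,   9.1,  10.5]), 'white': array([217. , 201.4,  15.4,  17.3])} [547.2 218.5] [547.1 219.6]
side 0 (134, 140) {'brown': array([255.5, 156.2,   7.1,  14.1]), 'white': array([241.3, 163.9,   8.8,  17.2])} [599.1 431.5] [541.6 396. ]
side 1 (135, 142) {'brown': array([261.1, 192.5,   5.1,   9.3]), 'white': array([260.6, 191.5,   9.3,  18.6])} [548.3 220.6] [548.6 225.4]
0 white [556.  372.5  71.3] [24.0, 24.0]
0 brown [555.5 370.6  72.3] [23.9, 23.9]
1 white [547.4 219.4  40.8] [0.5, 0.5]
1 brown [547.2 218.1  41.6] [0.3, 0.3]
```

View pics/l4.png

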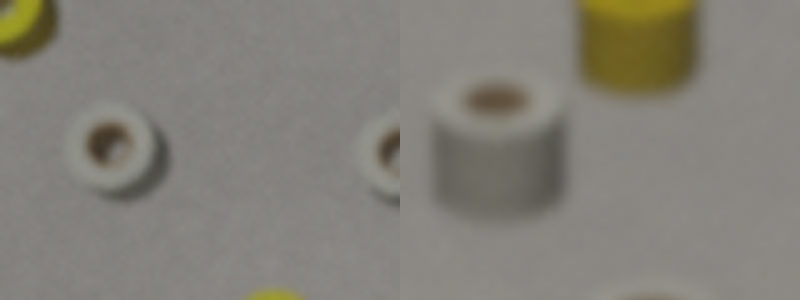

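```bash
cat >> h.py <<'E'
def pick(x,y,zt=13):
    a0,a1=YAW,YAW-np.pi/2
    if bot.solve_ik([x,y,zt],q(a1)) is None: a1+=np.pi
    bot.move_gripper(87,3)
    bot.move_ptp([x,y,110],q(a0)); bot.line_to([x,y,zt],120)
    bot.move_gripper(0,3); st("sq"); bot.move_gripper(87)
    bot.line_to([x,y,zt],60,q(a1)); 
    bot.move_gripper(0,15); st("grip")
    bot.line_to([x,y,200],200); st("up"); return a1
def place(by,a1,bx=57.5,zt=13):
    bot.move_ptp(list(W(bx,by,200)),q(a1)); bot.line_to(list(W(bx,by,54+zt+58)),150); bot.pause(.3)
    f0=bot.read_state()["contact_force"]; 
    for z in list(range(50,0,-5))+[1]:
        bot.line_to(list(W(bx,by,54+zt+z)),60)
        f=bot.read_state()["contact_force"]-f0
        if np.linalg.norm(f)>8: print("contact at",z,f.round(1));return False
    st("down");print("dF",f.round(1))
    return True
E
python3 - <<'E'
from h import *
for a in(YAW,YAW+np.pi/2,YAW-np.pi/2):
    for p in((547,219,13),(539,385,13),W(57,168,67),W(57,28,67)):
        s=bot.solve_ik(list(p),q(a));print(round(a,2),None if s is None else np.round(s,2))
a1=pick(547.3,219); ok=place(168.3,a1); print(ok)
E
```

```text
-0.07 [ 0.71  0.41 -0.41  0.   -0.75  0.79]
-0.07 [ 0.91  0.51 -0.23  0.   -0.83  0.59]
-0.07 [ 0.3   0.4  -0.26  0.   -0.91  1.21]
-0.07 [ 0.08  0.41 -0.24  0.   -0.92  1.43]
1.51 [ 0.71  0.41 -0.41  0.   -0.75  2.36]
1.51 [ 0.91  0.51 -0.23  0.   -0.83  2.16]
1.51 [ 0.3   0.4  -0.26  0.   -0.91  2.78]
1.51 [ 0.08  0.41 -0.24  0.   -0.92  3.  ]
-1.64 [ 0.71  0.41 -0.41  0.   -0.75 -0.78]
-1.64 [ 0.91  0.51 -0.23  0.   -0.83 -0.98]
-1.64 [ 0.3   0.4  -0.26  0.   -0.91 -0.37]
-1.64 [ 0.08  0.41 -0.24  0.   -0.92 -0.14]
sq t26.4 tcp [547.3 219.   13.1] bed [-41.7 386.3  13.1] F [-0.9 -0.1  1.4] w51.8 ff3.0
grip t29.6 tcp [547.2 219.   13. ] bed [-41.9 386.3  13. ] F [-0.5  0.6  0.3] w50.7 ff15.0
up t30.6 tcp [546.5 218.6 198.6] bed [-42.5 385.9 198.6] F [ 0.1 -0.5 -1.2] w50.7 ff15.0
down t35.3 tcp [632.   -5.   67.7] bed [ 57.3 168.3  67.7] F [-0.5 -0.8 -1.3] w50.8 ff15.0
dF [-0.4 -1.1  0.2]
True
```

```bash
python3 - <<'E'
from h import *
bot.move_gripper(80); p=bot.read_state()["tcp_pos"]; bot.line_to([p[0],p[1],200],200)
bot.move_ptp([350,120,360],q(YAW)); bot.pause(.2)
o=snap("r1")
b,_=blobs(o["top"],(160,201));print(b)
if b: print(onz("top",b["brown"][:2],40),onz("side",(241.6,165.1),40))
f=lambda i,c,k,w,h:cv2.resize(i[c[1]-h:c[1]+h,c[0]-w:c[0]+w,::-1],None,fx=k,fy=k,interpolation=cv2.INTER_CUBIC)
t=proj("top",W(57,168,70)).astype(int);s=proj("side",W(57,168,70)).astype(int)
cv2.imwrite("pics/l5.png",cv2.vconcat([cv2.hconcat([f(o["top"],t,6,30,25),f(o["side"],s,6,30,25)]),cv2.hconcat([f(o["top"],(170,201),6,30,24),f(o["side"],(245,171),6,30,24)])]))
E
```

```text
{'brown': (165.87347602844238, 187.4029974937439, 2.7170116901397705, 3.1995203495025635), 'white': (146.003600358963, 212.09708213806152, 6.289328098297119, 20.206785202026367)}
[578.31852467 370.78833057  40.        ] [540.34886593 388.47922739  40.        ]
```

View pics/l5.png

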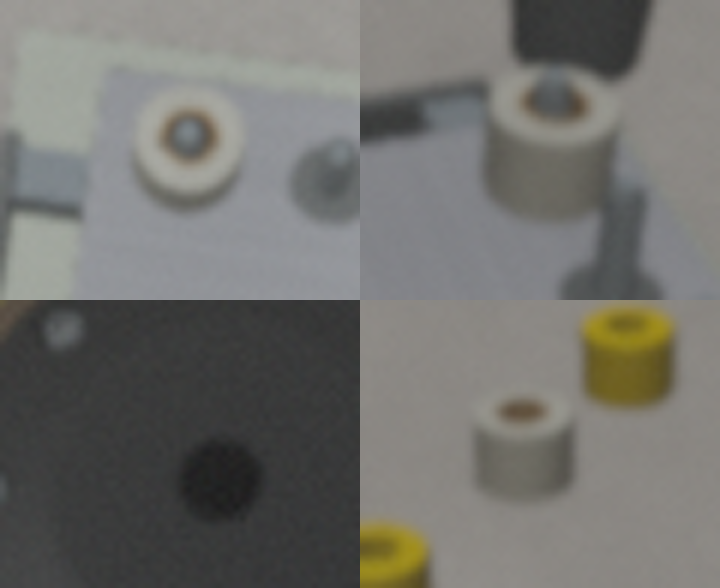

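The first roll is seated around spindle 3, with the spindle visible through the bore. The second roll has not moved: its side bore is still at (241.6,164.9), though the arm hides it from the top camera. I pick it for spindle 1.

```bash
python3 - <<'E'
from h import *
a1=pick(540,386.3); 
if bot.read_state()["width"]>45:
    ok=place(28.5,a1)
    if ok:
        bot.move_gripper(80); p=bot.read_state()["tcp_pos"]; bot.line_to([p[0],p[1],200],200)
        bot.move_ptp([350,330,360],q(YAW)); bot.pause(.2); st()
        o=snap("r2")
        f=lambda i,c,k,w,h:cv2.resize(i[c[1]-h:c[1]+h,c[0]-w:c[0]+w,::-1],None,fx=k,fy=k,interpolation=cv2.INTER_CUBIC)
        t=proj("top",W(0,98,60)).astype(int);s=proj("side",W(0,98,60)).astype(int)
        cv2.imwrite("pics/l6.png",cv2.hconcat([f(o["top"],t,4,50,50),f(o["side"],s,4,50,50)]))
E
```

```text
sq t42.0 tcp [540.  386.3  13.1] bed [-59.9 552.8  13.1] F [ 0.6 -0.1  1.3] w51.5 ff3.0
grip t45.2 tcp [540.  386.3  13. ] bed [-60.  552.7  13. ] F [0.  0.5 0.5] w51.1 ff15.0
up t46.3 tcp [539.3 385.8 198.5] bed [-60.6 552.2 198.5] F [ 0.3 -0.3 -0.6] w50.9 ff15.0
down t52.0 tcp [ 622.9 -144.5   67.6] bed [57.3 28.5 67.6] F [-0.   0.3 -0.3] w50.9 ff15.0
dF [0.2 1.1 0.6]
 t55.7 tcp [350.4 329.7 359.7] bed [-245.4  483.9  359.7] F [-0.2 -0.3  0.6] w80.2 ff0.0
```

View pics/l6.png

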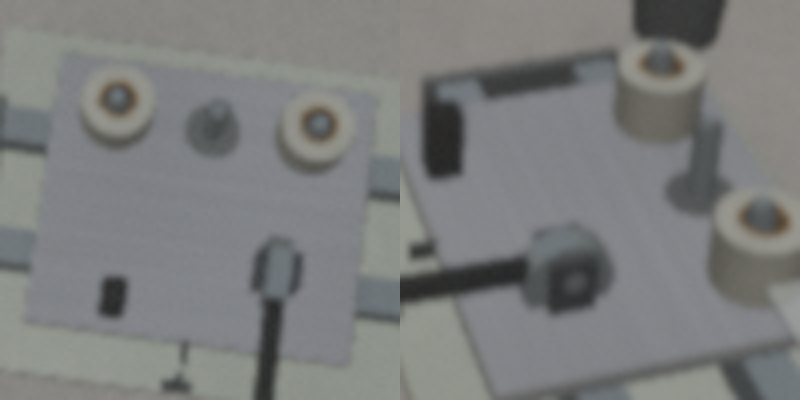

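Both rolls are seated on spindles 1 and 3, and the pointer is still at the load mark. I release the clamp, slide back to the feed mark and check before clamping.

```bash
python3 - <<'E'
from h import *
bot.move_gripper(45,20)
yp=99.7;g=lev(0,yp)
bot.move_ptp(list(g+[0,0,130]),q(YAW)); bot.line_to(list(g+[0,0,2]),100); bot.move_gripper(0,20); st("grip")
for th in np.linspace(.1,1.0,10): bot.line_to(list(lev(th,yp)),60)
st("up")
for y in(20,-60,-122.2): bot.line_to(list(lev(1.0,y)),70)
bot.pause(.3); st("feed")
o=snap("feed")
P=W(-115,-122,40);a=proj("top",P).astype(int);b=proj("side",P).astype(int);print(a,b)
f=lambda i,c:cv2.resize(i[c[1]-30:c[1]+30,c[0]-30:c[0]+30,::-1],None,fx=6,fy=6,interpolation=cv2.INTER_CUBIC)
cv2.imwrite("pics/l7.png",cv2.hconcat([f(o["top"],a),f(o["side"],b)]))
E
```

```text
grip t60.5 tcp [ 442.1 -116.5   58.1] bed [-124.9   44.7   58.1] F [0.1 0.  1.8] w13.4 ff20.0
up t63.3 tcp [ 479.2 -119.1  124.2] bed [-87.8  44.5 124.2] F [-4.7  0.2  6.2] w11.8 ff20.0
feed t67.2 tcp [ 463.4 -341.   124.2] bed [ -89.1 -177.9  124.2] F [-6.5 -0.   7.8] w11.9 ff20.0
[392 250] [293 351]
```

View pics/l7.png

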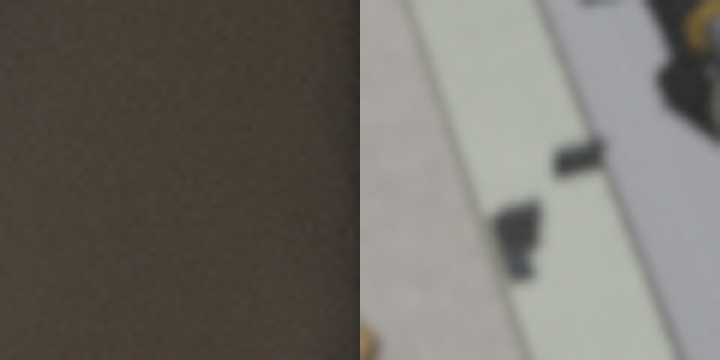

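The top view is blocked by the arm. In the side crop the pointer tip is at (195,163), and the mark runs from its top (162,210) to its foot (158,275).

```bash
python3 - <<'E'
from h import *
P=lambda c,x,y,h:(c[0]-h[0]+(x+.5)/6-.5,c[1]-h[1]+(y+.5)/6-.5)
def onx(px,bx):
    o,d=ray("side",px);o=bed(o);d=np.array([d@EX,d@EY,d[2]]);return (o+d*(bx-o[0])/d[0]).round(1)
f=(293,351);l=(263,262)
print("feed pt",onx(P(f,195,163,(30,30)),-112),bed(onz("side",P(f,195,163,(30,30)),51)).round(1))
print("mark", bed(onz("side",P(f,162,210,(30,30)),32)).round(1),bed(onz("side",P(f,158,240,(30,30)),20)).round(1),bed(onz("side",P(f,158,268,(30,30)),12)).round(1))
print("load pt",onx(P(l,216,174,(35,28)),-112),bed(onz("side",P(l,216,174,(35,28)),51)).round(1))
print("mark", bed(onz("side",P(l,190,215,(35,28)),32)).round(1),bed(onz("side",P(l,186,243,(35,28)),20)).round(1))
E
```

```text
feed pt [-112.  -120.6   47. ] [-113.1 -123.4   51. ]
mark [-122.2 -123.    32. ] [-123.5 -124.4   20. ] [-124.4 -128.2   12. ]
load pt [-112.    92.6   56.8] [-110.4   98.7   51. ]
mark [-119.8  100.1   32. ] [-121.8   98.5   20. ]
```

The pointer is at about -123.4 and the mark at about -123.3, so I clamp, clear away and check.

```bash
python3 - <<'E'
from h import *
yp=-122.2
for th in [.9,.8,.7,.6,.5,.4,.3,.2,.1,.02]: bot.line_to(list(lev(th,yp)),60)
st("down"); bot.pause(.3)
bot.move_gripper(45); bot.line_to(list(lev(0,yp)+[0,0,150]),200)
bot.move_ptp([320,330,360],q(YAW)); bot.pause(.3); st("park")
o=snap("end")
f=lambda i,c,k,w,h:cv2.resize(i[c[1]-h:c[1]+h,c[0]-w:c[0]+w,::-1],None,fx=k,fy=k,interpolation=cv2.INTER_CUBIC)
t=proj("top",W(-40,-122,60)).astype(int);s=proj("side",W(-40,-122,60)).astype(int);print(t,s)
cv2.imwrite("pics/l8.png",cv2.hconcat([f(o["top"],t,4,48,50),f(o["side"],s,4,52,50)]))
E
```

```text
down t70.1 tcp [ 427.9 -338.1   57.9] bed [-124.8 -177.4   57.9] F [-4.  -2.7  0.2] w12.9 ff20.0
park t74.8 tcp [320.2 329.8 359.9] bed [-275.6  482.1  359.9] F [0.4 1.3 0.3] w44.8 ff0.0
[396 222] [334 334]
```

View pics/l8.png

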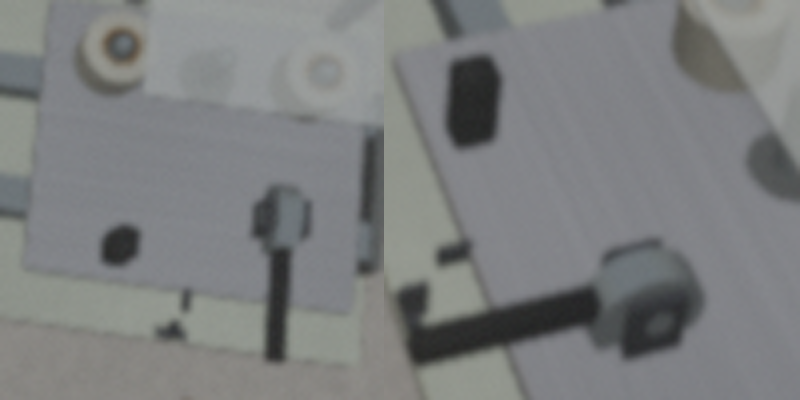

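Top crop: pointer tip (185,309), mark top (177,322) and foot (171,334). The lever is flat and both rolls are on their spindles; I check the offset numerically.

```bash
python3 - <<'E'
from h import *
P=lambda x,y:(396-48+(x+.5)/4-.5,222-50+(y+.5)/4-.5)
S=lambda x,y:(334-52+(x-384+.5)/4-.5,334-50+(y+.5)/4-.5)
print(bed(onz("top",P(185,309),52)).round(1),"mark",bed(onz("top",P(178,322),32)).round(1),bed(onz("top",P(171,333),12)).round(1))
print(tri(S(438,255),P(185,309)), bed(tri(S(438,255),P(185,309))[0]).round(1))
E
```

```text
[-112.9 -123.    52. ] mark [-119.4 -123.9   32. ] [-124.7 -124.7   12. ]
(array([ 443.23704001, -284.67087033,   51.59261227]), [0.0, 0.0]) [-112.9 -123.1   51.6]
```

The offset is about 1 mm, well inside 6 mm, so I hand it in.

```bash
python3 -c "
from plant import bot
print(bot.close_job())"
```

```text
the job is handed in; nothing more can be done
None
```

The job is handed in (no verdict was returned): both white rolls (only two were present) are on spindles 1 and 3, and the carriage is clamped with its pointer about 1 mm from the feed mark; the arm went nowhere near the bottle, cup or brush, though I did not re-measure them at the end.

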